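# Sweep the offcuts off the assembly board into the scrap tray

### The job

Clear the assembly board: with closed fingers, sweep the three small wooden offcuts (a rectangular block, an L-shaped piece and a round slice) along the board and over its end edge into the open steel scrap tray that stands against that edge. Only push them, do not pick up or lift anything, and leave the drawer knob, the bit holder, the tape measure and the other tools where they are.

Things in the scene. Friction and masses are not known exactly. Their poses are not given: they have to be found in the camera images.
- board: Fixed grey assembly board on the bench, 320 mm (its x) by 360 mm (its y), top face level and 55 mm above the bench. Origin: bench height, under its centre; z up, x away from the robot. A slotted aluminium fence, 40 mm wide and 30 mm high above the board's top (screw heads on it 36 mm), runs along its far edge from x = +120 to +160 mm. The board's two end edges are at y = -180 and +180 mm.
- tray: Fixed open sheet-steel scrap tray standing on the bench against one end edge of the board (the left or the right one, 2 mm gap), its axes parallel to the board's. Outside 320 mm (x) by 110 mm (y) by 47 mm high, walls 4 mm, floor 4 mm thick: its rim is 8 mm lower than the board's top. Origin: underside centre.
- case: Fixed closed flat organiser case, black, its lid with three thin grey ribs, 320 by 110 by 47 mm high, against the other end edge of the board. Not a place for offcuts. Origin: underside centre.
- offcut_block: Offcut: loose rectangular piece of pale wood lying flat on the board, 46 (x) by 28 (y) by 20 mm high, about 20 g. Origin: its centre, 10 mm above its underside.
- offcut_ell: Offcut: loose L-shaped piece of pale wood lying flat on the board, within 42 (x) by 38 (y) by 20 mm high, about 20 g: a bar 42 by 20 mm (x -21 to 21, y -19 to 1 mm) and a leg 20 by 18 mm (x -21 to -1, y 1 to 19 mm). Origin: at the middle of that rectangle, 10 mm above its underside.
- offcut_disc: Offcut: loose round slice of pale wooden rod lying flat on the board, 36 mm across, 20 mm high, about 16 g. Origin: its centre, 10 mm above its underside.
- knob: Finished drawer knob of the same pale wood standing upright on the board: 40 mm high, 38 mm across its mushroom head, narrower foot. Origin: centre of its foot. Not an offcut. Leave it alone.
- bits: Brown wooden holder block 36 (x) by 50 (y) by 22 mm with two router bits standing in it, 54 mm high in all, loose on the board. Origin: underside centre. Leave it alone.
- tape: Black tape measure lying flat on the board, 48 by 48 by 30 mm, loose. Origin: underside centre. Leave it alone.
- mallet: Wooden mallet lying on the bench left of the board: head 75 by 120 by 55 mm high centred 130 mm along its +x, handle 26 mm thick towards -x to -127 mm. Origin on the bench. Leave it alone.
- screwdriver: Screwdriver lying on the bench near the robot, right side, under 40 mm high. Leave it alone.
- wrench: Wrench lying on the bench near the robot, left side, under 40 mm high. Leave it alone.
- square: Try square lying on the bench right of the board: stock 20 by 110 by 18 mm high, blade 170 mm along its +x. Leave it alone.

How it is judged:
By the outcome, as a careful person would: the job done as asked, in the order asked, and still so for the second after the job is handed in, with the robot touching nothing.
It also fails if it takes over 67 s, if anything falls off the work surface, if the arm or the gripper's body presses on something with over 40 N, if the wrist force passes 120 N, or if a joint passes its speed limit or range.

### The arm

A 6-joint arm with a two-finger parallel gripper is mounted at the origin on the work surface. World frame = base frame: x ahead of the robot, y to its left, z up, the work surface at z = 0. Lengths are in m, angles in rad, forces in N, time in s.
With the tool pointing down it reaches from about 0.225 to 0.725 m from the base axis. Payload 3.1 kg.
Tool frame: the origin (TCP) lies at the very end of the fingers, on their centre line; the grasp point (between the pads) lies 19 mm behind it; z points along the fingers, x is the direction in which the jaws open and shut, and the axes are right-handed (so a half turn about z gives the same grasp; the last joint's range is limited). The gripper opens to 85 mm and grips with 20 to 120 N. Pads are 22 mm wide; open, the fingers measure 114 mm over their backs; the gripper's body (76 mm by 85 mm) begins 54 mm behind the grasp point. The pads swing forward as they close: fully open they stand 13 mm farther back than shut.
Start: joints at [-0.128, 0.048, 0.099, 1.622, 0, 1.443], TCP at [0.525, -0, 0.231] pointing down, gripper open.
Joint ranges: [-2.91, 2.91], [-0.99, 1.94], [-1.21, 1.42], [-2.12, 2.29], [-1.49, 1.47], [-3.14, 3.14]. Speed limits (rad/s): [2.79, 2.79, 3.14, 3.14, 3.14, 3.14].

### API

Orientations are given as a 3x3 rotation matrix whose columns are the frame's x, y, z axes.
In Python, from cell import robot, imaging gives the robot as it stands. The module is installed in compiled form; this text tells all that it offers.
- The arm moves only by the tool drive_tool, never from a script. Its argument "targets" is a list of rows, each a list of 3 entries, a list of its own where there are three numbers: the shift along the tool's x, y, z in cm, then the turn, a rotation vector about the tool's x, y, z in degrees, then the closure in counts, from 0 (fully open) to 255 (shut). A call has 1 to 5 rows; each row shifts and turns the pose as measured when the row begins, along the tool's axes as they then stand; what a row does not reach is not made up. A row lasts 1/12 s, in which the tool goes at most 41.7 mm and 7.16 degrees, less where a joint would pass 70% of its speed; a pose out of reach is approached as far as the arm can. A call is refused whole if a number of a shift passes 4.17 or a number of a turn 7.16, either way. A call with a gripper value outside its range is refused whole. The fingers move at their own pace and stop on an object; the grip force is fixed at half the most. Time passes only in rows, so rows that do not move let the fingers close. It gives the time, the measured TCP pose, the force and the opening at its end, in the units of the state.
- robot.read_state(): the state, without advancing time (a new reading comes with each control period).
- imaging.read_camera(name): name is "scene" or "side" or "wrist"; returns a dict with "frame" (480x640x3 uint8, red, green, blue), "z_map" (480x640 float32, m along the optical axis (not along the pixel's ray), 0 where there is no reading), "fovy" (degrees; the focal length in pixels is half the picture's height over the tangent of half this angle, whatever the lens; pixels are square), "cx", "cy" (the principal point, pixels), "k1" (the pictures are not rectified: a ray, as slopes to the right and down, at radius r is drawn at 1 + k1 r^2 times it, then the intrinsics apply), "rvec" (rotation vector, rad) and "tvec" (3), from world to camera coordinates, as OpenCV has them. Camera axes: x right, y down, z forward; pixel columns grow to the right and rows downward; lengths in m; the calibration is good to about 2 mm. A picture is of the moment at which its call begins.
- robot.hand_in(): hands the job in, once; it reports no verdict.
The state is a dict: "time_s": time; "qpos": joint angles; "joint_vel": joint speeds; "joint_torque": joint torques, N m; "tcp_pos": TCP position; "tool_rot": TCP orientation; "force": force on the tool from outside, world axes, zero at the start; "ft_torque": the same for the moment, N m; "grip_width": finger opening in m.
Only numpy, scipy, OpenCV 4.12 (cv2) and the standard library are available. Lean on these libraries where they do the work, as an engineer would, in place of code of your own. Each camera call takes 0.05 s, during which the arm holds its last target. There are 200 camera calls.

## Working session

There is one attempt and no reset: what is moved stays moved. The work goes in short steps, Python scripts to look and compute and a tool call to move; the robot and the scene stay as the last step left them, time stands still between calls to the robot, and variables do not carry over. Pictures are saved under pics/ and viewed, about 8 in all and at most 12, crops included, and the job is handed in when it is done.

Besides the shell and the picture viewer there is one more tool, called after "Call:" as name(argument=value, ...), one argument or row to a line, values as JSON. drive_tool: Moves the arm, as the interface text tells. Its arguments: {"type":"object","properties":{"targets":{"type":"array","items":{"type":"array"}}},"required":["targets"]}

```bash
mkdir -p pics; cat > h.py <<'E'
import numpy as np, cv2
from cell import robot, imaging
def cam(n):
    d=imaging.read_camera(n); d['R']=cv2.Rodrigues(np.array(d['rvec'],float))[0]; d['t']=np.array(d['tvec'],float).ravel()
    d['f']=240/np.tan(np.radians(d['fovy'])/2); return d
def cloud(d):
    v,u=np.mgrid[:480,:640]; xd=(u-d['cx'])/d['f']; yd=(v-d['cy'])/d['f']; x,y=xd.copy(),yd.copy()
    for _ in range(10):
        s=1+d['k1']*(x*x+y*y); x,y=xd/s,yd/s
    z=d['z_map']; P=np.stack([x*z,y*z,z],-1)
    W=(P-d['t'])@d['R']; W[z==0]=np.nan; return W
def proj(d,p):
    c=np.atleast_2d(p)@d['R'].T+d['t']; s=c[:,:2]/c[:,2:]; s=s*(1+d['k1']*(s**2).sum(1,keepdims=True)); return s*d['f']+[d['cx'],d['cy']]
def save(n,im): cv2.imwrite('pics/'+n,im[...,::-1])
E
python3 - <<'E'
from h import *
d=cam('scene'); save('s0.png',d['frame']); e=cam('side'); save('e0.png',e['frame'])
np.savez('s0.npz',W=cloud(d),F=d['frame']); np.savez('e0.npz',W=cloud(e),F=e['frame'])
for q in (d,e): print(-q['R'].T@q['t'])
s=robot.read_state(); print(s['tool_rot'],s['tcp_pos'],s['time_s'])
E
```

```text
[1.12086714 0.73879802 1.30540083]
[ 0.0330202  -0.71949008  1.05567819]
[[ 9.99997560e-01 -1.24290181e-05 -2.20887767e-03]
 [-1.18224940e-05 -9.99999962e-01  2.74597585e-04]
 [-2.20888100e-03 -2.74570801e-04 -9.99997523e-01]] [5.24419182e-01 6.09938561e-05 2.30193507e-01] 0.1
```

View pics/s0.png

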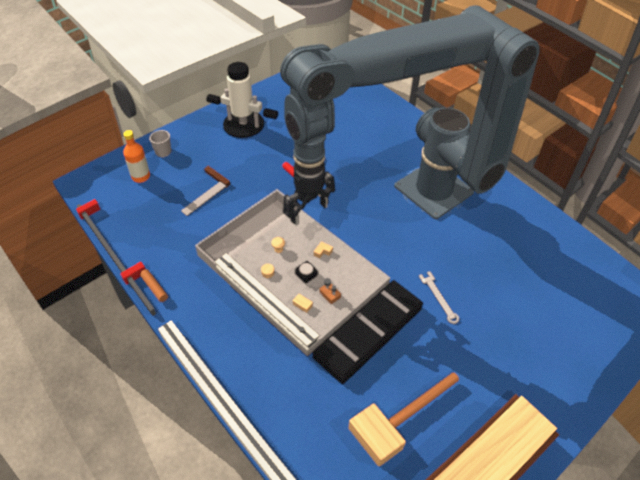

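View pics/e0.png

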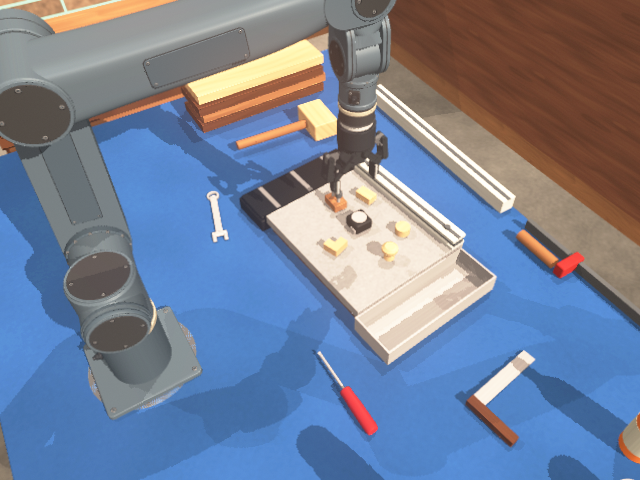

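The tray is on the right (-y) side at about (425,310) in the side view, and the case is on the left. On the board in that view are the block (366,195), bits (335,201), tape (359,220), ell (335,245), disc (402,228) and knob (390,249). Next I'll make a top-down map.

```bash
python3 - <<'E'
from h import *
S=1000.; x0,y0=.25,-.45; 
H=np.full((500,750),0.);C=np.zeros((500,750,3),np.uint8)
# rows: x from .75 down to .25 ; cols: y from +.3 to -.45
for n in ('s0','e0'):
    z=np.load(n+'.npz'); W=z['W'].reshape(-1,3);F=z['F'].reshape(-1,3)
    # board top points
    m=(W[:,2]>.05)&(W[:,2]<.06)&(F.max(1)-F.min(1)<40)&(F.min(1)>110)&(W[:,0]>.2)&(W[:,0]<.8)&(abs(W[:,1])<.45)
    P=W[m]; r=cv2.minAreaRect((P[:,:2]*1000).astype(np.float32)); print(n,'board',m.sum(),P[:,2].mean(),r, np.percentile(P,[1,99],axis=0))
    # wooden / raised clusters above board
    k=(W[:,2]>.065)&(W[:,2]<.115)&(W[:,0]>.2)&(W[:,0]<.8)&(W[:,1]>-.4)&(W[:,1]<.3)
    lab=cv2.connectedComponentsWithStats(k.reshape(480,640).astype(np.uint8),connectivity=4)
    for i in range(1,lab[0]):
        if lab[2][i,4]<40: continue
        Q=W[(lab[1]==i).ravel()]; T=Q[Q[:,2]>np.percentile(Q[:,2],50)-.006]
        print(' ',lab[2][i,4],lab[3][i].round(),'cen',(T.mean(0)*1000).round(),'bb',(np.nanmin(Q,0)*1000).round(),(np.nanmax(Q,0)*1000).round(),'rect',cv2.minAreaRect((T[:,:2]*1000).astype(np.float32)))
E
```

```text
s0 board 7978 0.0553346874548425 ((567.0323486328125, 19.47186279296875), (323.4056091308594, 571.524658203125), 5.3972392082214355) [[ 0.40341412 -0.1569134   0.05038329]
 [ 0.72478531  0.20908564  0.05978595]]
  142 [277. 243.] cen [572. -82.  93.] bb [ 552. -101.   68.] [589. -63. 100.] rect ((570.8778076171875, -82.9447021484375), (36.51172637939453, 36.808258056640625), 57.8812141418457)
  168 [322. 248.] cen [480.   3.  75.] bb [452. -19.  65.] [507.  23.  84.] rect ((480.4395446777344, 5.997095108032227), (47.89897537231445, 40.06554412841797), 21.39124870300293)
  1987 [267. 300.] cen [706.  46.  86.] bb [ 669. -144.   65.] [743. 218. 100.] rect ((705.5913696289062, 36.23985290527344), (44.37342834472656, 362.568359375), 5.326955795288086)
  328 [305. 271.] cen [568.  37.  86.] bb [541.   9.  65.] [591.  61.  94.] rect ((565.98681640625, 35.828487396240234), (50.1517333984375, 48.53702163696289), 88.97160339355469)
  140 [267. 269.] cen [643. -36.  75.] bb [624. -56.  65.] [661. -19.  82.] rect ((642.201416015625, -36.40739822387695), (39.98049545288086, 32.97209930419922), 5
[... 1361 characters left out ...]
  83.] bb [537.   6.  65.] [591.  58.  89.] rect ((563.5985717773438, 33.092308044433594), (48.08925247192383, 50.09336853027344), 2.143381118774414)
  161 [403. 228.] cen [640. -40.  72.] bb [623. -57.  65.] [659. -20.  78.] rect ((640.8577880859375, -39.58293914794922), (37.16309356689453, 33.45986557006836), 66.15047454833984)
  214 [336. 245.] cen [477.  -1.  72.] bb [454. -20.  65.] [506.  22.  80.] rect ((480.86761474609375, 3.131002426147461), (46.16371154785156, 39.460357666015625), 17.666744232177734)
  213 [390. 249.] cen [567. -88.  91.] bb [ 550. -104.   66.] [588. -68.  98.] rect ((568.4142456054688, -87.11788940429688), (35.37617874145508, 36.08129119873047), 56.71915817260742)
```

```bash
python3 - <<'E'
from h import *
d=cam('wrist'); W=cloud(d); save('w0.png',d['frame'])
c,a=np.array([566,23.]),np.radians(5.3); A=np.array([[np.cos(a),np.sin(a)],[-np.sin(a),np.cos(a)]])
Z=W[...,2]; k=(Z>.064)&(Z<.12)
n,l,st,ce=cv2.connectedComponentsWithStats(k.astype(np.uint8),connectivity=4)
for i in range(1,n):
    if st[i,4]<300: continue
    Q=W[l==i]*1000; T=Q[Q[:,2]>np.percentile(Q[:,2],50)-6]; B=((T[:,:2]-c)@A.T).astype(np.float32)
    r=cv2.minAreaRect(B); m=cv2.moments((l==i).astype(np.uint8))
    print(st[i,4],ce[i].round(),'z',np.median(T[:,2]).round(),'board mean',B.mean(0).round(1),'bb',B.min(0).round(),B.max(0).round(),'rect',np.round(r[0],1),np.round(r[1],1),round(r[2],1))
E
```

```text
19564 [548. 174.] z 85.0 board mean [138.8  -1.4] bb [ 118. -176.] [162. 130.] rect [140.6 -22.8] [ 42.7 305.8] 0.4
3750 [362.  49.] z 77.0 board mean [ -2.  103.6] bb [-20.  79.] [ 19. 131.] rect [ -0.4 104.9] [50.3 36.4] 84.9
2597 [461.  82.] z 74.0 board mean [72.4 77. ] bb [56. 52.] [ 91. 102.] rect [73.3 76.9] [28.7 46.7] 9.5
3955 [369. 175.] z 85.0 board mean [-1.1 14.6] bb [-26. -12.] [24. 39.] rect [-0.6 13.7] [47.4 48.1] 84.9
1927 [261. 215.] z 74.0 board mean [-89.1 -10.9] bb [-112.  -31.] [-63.  10.] rect [-87.3  -7.8] [42.4 37.4] 13.7
1523 [456. 260.] z 74.0 board mean [ 68.4 -63.7] bb [ 51. -82.] [ 87. -47.] rect [ 69.2 -64.7] [35.8 35.4] 32.5
1621 [372. 319.] z 93.0 board mean [  -7.2 -102.4] bb [ -25. -124.] [ 12. -86.] rect [  -6.6 -104.9] [37.6 36.9] 86.8
```

View pics/w0.png

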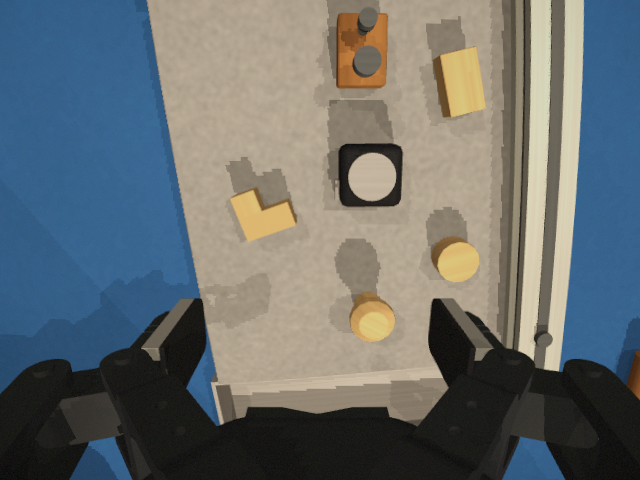

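The wrist view shows the block (461,82), the ell (261,215) with its notch facing +y/+x, the disc (456,260), the tape (369,175), the bits (362,49) and the knob (372,319). I'll push the disc first, then the block, then the ell through its notch.

Call:
drive_tool(
  targets=[
    [[0,0,0],[0,0,-5.3],255],
    [[3.7,0.4,0],[0,0,0],255],
    [[3.7,0.4,0],[0,0,0],255],
    [[3.7,0.3,2],[0,0,0],255],
    [[0,0,4],[0,0,0],255],
  ],
)

```text
time_s: 0.57
tcp_pos: [0.6384, -0.0001, 0.1696]
tool_rot: [[0.995, 0.097, 0.001], [0.097, -0.995, -0.0], [0.001, 0.0, -1.0]]
force: [1.2, 0.4, -1.7]
grip_width: 0.0256
```

```bash
cat > st.py <<'E'
from h import *
import sys
s=robot.read_state(); c,a=np.array([566,23.]),np.radians(5.3); A=np.array([[np.cos(a),np.sin(a)],[-np.sin(a),np.cos(a)]])
p=np.array(s['tcp_pos'])*1000; R=np.array(s['tool_rot'])
print('t',s['time_s'],'board',(A@(p[:2]-c)).round(1),'z',p[2].round(1),'grip',s['grip_width'],'F',np.round(s['force'],1),'yaw',np.degrees(np.arctan2(R[1,0],R[0,0])).round(2),'zax',R[:,2].round(3))
if len(sys.argv)>3:
    g=np.array([float(v) for v in sys.argv[1:4]]); w=np.r_[A.T@g[:2]+c,g[2]]; print('tool shift cm',(R.T@(w-p)/10).round(2))
E
python3 st.py 69 -28 63
```

```text
t 0.5667 board [ 70.  -29.7] z 169.6 grip 0.02557969064706536 F [ 1.2  0.4 -1.7] yaw 5.55 zax [ 0.001 -0.    -1.   ]
tool shift cm [-0.11 -0.17 10.66]
```

Call:
drive_tool(
  targets=[
    [[-0.1,-0.2,2.5],[0,0,0.2],255],
    [[0,0,3],[0,0,0],255],
    [[0,0,3],[0,0,0],255],
    [[0,0,2.1],[0,0,0],255],
    [[0,0,0],[0,0,0],255],
  ],
)

```text
time_s: 0.98
tcp_pos: [0.6409, 0.0014, 0.0559]
tool_rot: [[0.996, 0.093, 0.0], [0.093, -0.996, -0.001], [0.0, 0.001, -1.0]]
force: [0.5, 0.1, 0.8]
grip_width: 0.0001
```

```bash
python3 st.py 69 -200 63
```

```text
t 0.9833 board [ 72.6 -28.4] z 55.9 grip 0.00014481141393815074 F [0.5 0.1 0.8] yaw 5.35 zax [ 0.    -0.001 -1.   ]
tool shift cm [-0.37 17.16 -0.7 ]
```

Call:
drive_tool(
  targets=[
    [[-0.3,0,-0.6],[0,0,0],255],
    [[0,0,0],[0,0,0],255],
  ],
)

```text
time_s: 1.15
tcp_pos: [0.6375, 0.0012, 0.062]
tool_rot: [[0.996, 0.093, -0.0], [0.093, -0.996, -0.001], [-0.001, 0.001, -1.0]]
force: [0.3, 0.4, 0.8]
grip_width: -0.0003
```

```bash
python3 st.py 69 -200 63
```

```text
t 1.15 board [ 69.2 -28.4] z 62.0 grip -0.00031667228900250166 F [0.3 0.4 0.8] yaw 5.36 zax [-0.    -0.001 -1.   ]
tool shift cm [-0.04 17.16 -0.09]
```

Call:
drive_tool(
  targets=[
    [[0,1,0],[0,0,0],255],
    [[0,1.2,0],[0,0,0],255],
    [[0,1.2,0],[0,0,0],255],
    [[0,1.2,0],[0,0,0],255],
    [[0,1.2,0],[0,0,0],255],
  ],
)

```text
time_s: 1.57
tcp_pos: [0.6421, -0.0594, 0.0607]
tool_rot: [[0.995, 0.097, -0.003], [0.097, -0.995, 0.001], [-0.003, -0.001, -1.0]]
force: [-0.2, 0.2, 0.3]
grip_width: 0.0002
```

```bash
python3 st.py 69 -205 63
```

```text
t 1.5667 board [ 68.1 -89.1] z 60.7 grip 0.00021890667210965823 F [-0.2  0.2  0.3] yaw 5.55 zax [-0.003  0.001 -1.   ]
tool shift cm [ 0.04 11.59 -0.24]
```

Call:
drive_tool(
  targets=[
    [[0,1.2,-0.2],[0,0,0.2],255],
    [[0,1.2,0],[0,0,0],255],
    [[0,1.2,0],[0,0,0],255],
    [[0,1.2,0],[0,0,0],255],
    [[0,1.2,0],[0,0,0],255],
  ],
)

```text
time_s: 1.98
tcp_pos: [0.6473, -0.1285, 0.0617]
tool_rot: [[0.996, 0.089, -0.005], [0.089, -0.996, 0.0], [-0.005, -0.0, -1.0]]
force: [-0.1, 0.5, 1.2]
grip_width: 0.0
```

```bash
python3 st.py 69 -205 63; python3 - <<'E'
from h import *
d=cam('side'); save('e1.png',cv2.resize(d['frame'][120:380,220:520],None,fx=2,fy=2))
E
```

```text
t 1.9833 board [  67.  -158.4] z 61.7 grip 2.64575782108989e-06 F [-0.1  0.5  1.2] yaw 5.11 zax [-0.005  0.    -1.   ]
tool shift cm [ 0.22  4.66 -0.13]
```

View pics/e1.png

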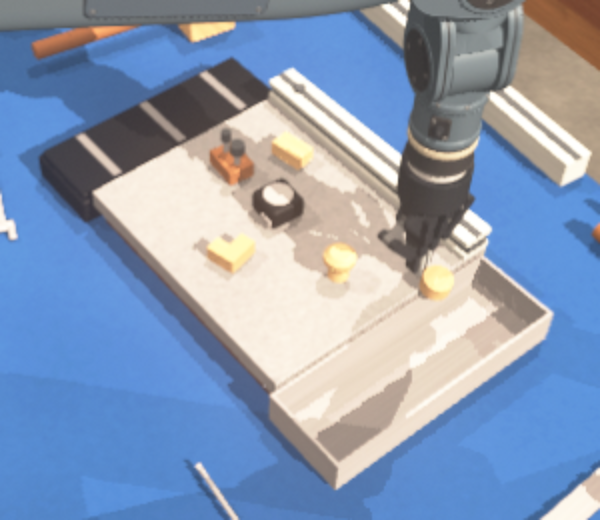

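The disc (437,283) is at the board's edge, in front of the fingers. The knob and the other objects haven't moved. I'll push it over.

Call:
drive_tool(
  targets=[
    [[0.1,1.3,-0.1],[0.2,0,0],255],
    [[0,1.3,0],[0,0,0],255],
    [[0,1.3,0],[0,0,0],255],
    [[0,1.0,0],[0,0,0],255],
    [[0,0,0],[0,0,0],255],
  ],
)

```text
time_s: 2.45
tcp_pos: [0.6535, -0.1868, 0.0627]
tool_rot: [[0.996, 0.086, -0.004], [0.086, -0.996, 0.001], [-0.004, -0.001, -1.0]]
force: [0.2, 0.3, 0.4]
grip_width: -0.0003
```

Call:
drive_tool(
  targets=[
    [[0,0,-2],[0,0,0],255],
    [[0,0,-3],[0,0,0],255],
    [[0,0,-3],[0,0,0],255],
    [[0,0,-2],[0,0,0],255],
    [[0,-3,0],[0,0,0],255],
  ],
)

```text
time_s: 2.87
tcp_pos: [0.6485, -0.1614, 0.1609]
tool_rot: [[0.997, 0.079, -0.014], [0.079, -0.997, 0.004], [-0.014, -0.005, -1.0]]
force: [0.2, 0.6, 0.8]
grip_width: -0.0
```

```bash
python3 st.py 72 120 165; python3 - <<'E'
from h import *
d=cam('side'); save('e2.png',cv2.resize(d['frame'][120:380,220:520],None,fx=2,fy=2))
E
```

```text
t 2.8667 board [  65.1 -191.2] z 160.9 grip -2.809156649032375e-05 F [0.2 0.6 0.8] yaw 4.51 zax [-0.014  0.004 -1.   ]
tool shift cm [  0.25 -31.13  -0.27]
```

View pics/e2.png

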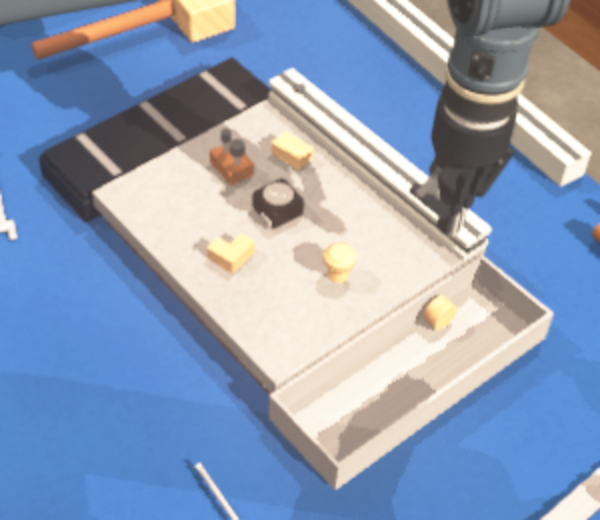

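The disc is in the tray at (440,313). Next is the block, approaching from behind it.

Call:
drive_tool(
  targets=[
    [[0.2,-2,0],[-0.2,0.8,-0.8],255],
    [[0,-3.5,0],[0,0,0],255],
    [[0,-4,0],[0,0,0],255],
    [[0,-4,0],[0,0,0],255],
    [[0,-4,0],[0,0,0],255],
  ],
)

```text
time_s: 3.33
tcp_pos: [0.6333, 0.0236, 0.1626]
tool_rot: [[0.996, 0.093, 0.002], [0.093, -0.996, 0.009], [0.003, -0.009, -1.0]]
force: [1.6, 1.0, -1.0]
grip_width: 0.0002
```

Call:
drive_tool(
  targets=[
    [[0,-4,0],[0,0,0],255],
    [[0,-4,0],[0,0,0],255],
    [[0,-2.5,0],[0,0,0],255],
    [[0,-1,0],[0,0,0],255],
    [[0,0,0],[0,0,0],255],
  ],
)

```text
time_s: 3.75
tcp_pos: [0.6175, 0.1539, 0.1632]
tool_rot: [[0.994, 0.107, -0.002], [0.107, -0.994, 0.015], [-0.0, -0.015, -1.0]]
force: [0.4, -0.2, -0.3]
grip_width: -0.0003
```

```bash
python3 st.py 72 122 63; python3 - <<'E'
from h import *
d=cam('side');W=cloud(d)
c,a=np.array([566,23.]),np.radians(5.3); A=np.array([[np.cos(a),np.sin(a)],[-np.sin(a),np.cos(a)]])
B=np.dstack([(W[...,:2]*1000-c)@A.T,W[...,2]*1000])
F=d['frame'].astype(int)
k=(F[...,0]-F[...,2]>70)&(abs(B[...,0])<155)&(B[...,1]<-182)&(B[...,1]>-295)
print(k.sum(),B[k].min(0).round(),B[k].max(0).round(),B[k].mean(0).round())
E
```

```text
t 3.75 board [ 63.3 125.6] z 163.2 grip -0.00033272892315653685 F [ 0.4 -0.2 -0.3] yaw 6.13 zax [-0.002  0.015 -1.   ]
tool shift cm [ 0.86  0.52 10.01]
154 [  48. -215.    2.] [ 103. -185.   41.] [  64. -206.   27.]
```

Call:
drive_tool(
  targets=[
    [[0,0,0],[-0.8,0.1,6.8],255],
    [[0,0,0],[0,0,0],255],
  ],
)

```text
time_s: 3.97
tcp_pos: [0.6179, 0.1504, 0.1628]
tool_rot: [[1.0, -0.018, 0.0], [-0.018, -1.0, -0.002], [0.0, 0.002, -1.0]]
force: [-0.5, -0.2, -0.8]
grip_width: -0.0001
```

```bash
python3 st.py 78 124 64
```

```text
t 3.9667 board [ 63.4 122. ] z 162.8 grip -8.192373353147923e-05 F [-0.5 -0.2 -0.8] yaw -1.02 zax [ 0.    -0.002 -1.   ]
tool shift cm [ 1.42 -0.38  9.88]
```

Call:
drive_tool(
  targets=[
    [[1.4,-0.4,0],[0,0,0],255],
    [[0,0,3],[0,0,0],255],
    [[0,0,3],[0,0,0],255],
    [[0,0,2],[0,0,0],255],
    [[0,0,0],[0,0,0],255],
  ],
)

```text
time_s: 4.38
tcp_pos: [0.6375, 0.1433, 0.0832]
tool_rot: [[1.0, -0.016, 0.007], [-0.016, -1.0, -0.004], [0.007, 0.004, -1.0]]
force: [-1.3, -0.4, -1.9]
grip_width: -0.0
```

```bash
python3 st.py 78 124 64
```

```text
t 4.3833 board [ 82.3 113.2] z 83.2 grip -2.7544401570032692e-05 F [-1.3 -0.4 -1.9] yaw -0.89 zax [ 0.007 -0.004 -1.   ]
tool shift cm [-0.56 -1.04  1.92]
```

Call:
drive_tool(
  targets=[
    [[-0.5,-1.1,0],[0,0,0],255],
    [[0,0,0],[0,-0.4,0],255],
    [[0,0,1],[0,0,0],255],
    [[0,0,0.8],[0,0,0],255],
    [[0,0,0],[0,0,0],255],
  ],
)

```text
time_s: 4.8
tcp_pos: [0.6348, 0.1508, 0.0678]
tool_rot: [[1.0, -0.017, 0.004], [-0.017, -1.0, -0.004], [0.004, 0.004, -1.0]]
force: [-0.9, 0.5, -0.9]
grip_width: 0.0001
```

```bash
python3 st.py 49 -215 64
```

```text
t 4.8 board [ 80.3 120.9] z 67.8 grip 9.301128762960618e-05 F [-0.9  0.5 -0.9] yaw -0.97 zax [ 0.004 -0.004 -1.   ]
tool shift cm [ 0.55 33.73  0.51]
```

Call:
drive_tool(
  targets=[
    [[-0.1,0.6,0.4],[0,0,0],255],
    [[0,1.2,0],[0,0,0],255],
    [[0,1.2,0],[0,0,0],255],
    [[0,1.2,0],[0,0,0],255],
    [[0,1.2,0],[0,0,0],255],
  ],
)

```text
time_s: 5.22
tcp_pos: [0.634, 0.0947, 0.0657]
tool_rot: [[1.0, -0.012, 0.008], [-0.012, -1.0, -0.004], [0.008, 0.003, -1.0]]
force: [-0.8, -0.6, -0.7]
grip_width: 0.0001
```

```bash
python3 st.py 43 -215 64;  python3 - <<'E'
from h import *
d=cam('wrist'); save('w2.png',d['frame'])
E
```

```text
t 5.2167 board [74.3 65.1] z 65.7 grip 0.00012542332026241004 F [-0.8 -0.6 -0.7] yaw -0.69 zax [ 0.008 -0.004 -1.   ]
tool shift cm [-0.19 28.18  0.26]
```

View pics/w2.png

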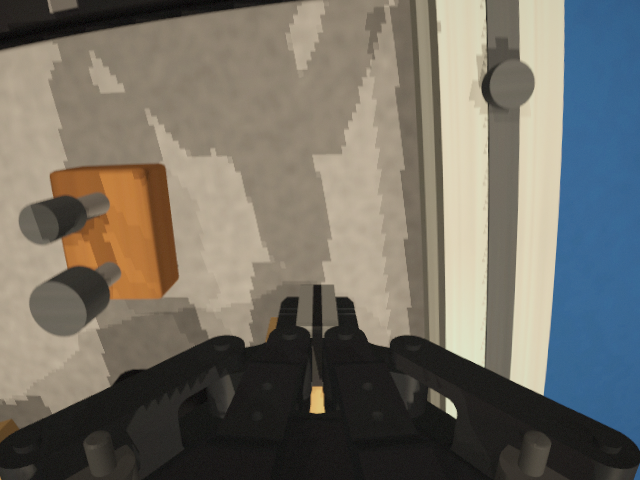

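The fingers are behind the block, which shows at (272,325) and in the gap at (317,400). The bits (115,230) are clear. I'll keep going.

Call:
drive_tool(
  targets=[
    [[-0.1,1.2,0.2],[0,-0.5,0],255],
    [[0,1.2,0],[0,0,0],255],
    [[0,1.2,0],[0,0,0],255],
    [[0,1.2,0],[0,0,0],255],
    [[0,1,0],[0,0,0],255],
  ],
)

```text
time_s: 5.68
tcp_pos: [0.6323, 0.0271, 0.0647]
tool_rot: [[1.0, -0.016, -0.001], [-0.016, -1.0, -0.005], [-0.001, 0.005, -1.0]]
force: [0.7, -0.3, -0.0]
grip_width: 0.0005
```

```bash
cat > obj.py <<'E'
from h import *
import sys
c,a=np.array([566,23.]),np.radians(5.3); A=np.array([[np.cos(a),np.sin(a)],[-np.sin(a),np.cos(a)]])
for n in ('scene','side'):
    d=cam(n);W=cloud(d);B=np.dstack([(W[...,:2]*1000-c)@A.T,W[...,2]*1000]);F=d['frame'].astype(int)
    k=(F[...,0]-F[...,2]>60)&(F[...,0]>130)&(abs(B[...,0])<158)&(abs(B[...,1])<295)&(B[...,2]<120)
    m,l,st,ce=cv2.connectedComponentsWithStats(k.astype(np.uint8),connectivity=4)
    for i in range(1,m):
        if st[i,4]>20:
            Q=B[l==i]; T=Q[Q[:,2]>np.percentile(Q[:,2],60)-5]; r=cv2.minAreaRect(T[:,:2].astype(np.float32))
            print(n,st[i,4],ce[i].round(),'lo',np.percentile(Q,2,axis=0).round(),'hi',np.percentile(Q,98,axis=0).round(),'top rect',np.round(r[0]),np.round(r[1]),round(r[2]))
E
python3 st.py 43 -215 64; python3 obj.py
```

```text
t 5.6833 board [66.4 -2. ] z 64.7 grip 0.0005034714970880437 F [ 0.7 -0.3 -0. ] yaw -0.94 zax [-0.001 -0.005 -1.   ]
tool shift cm [-1.000e-02  2.142e+01  1.800e-01]
scene 203 [322. 249.] lo [-112.  -32.   55.] hi [-63.   8.  80.] top rect [-87.  -9.] [44. 40.] 16
scene 72 [236. 250.] lo [  56. -233.    6.] hi [  90. -184.   49.] top rect [  77. -197.] [44. 27.] 17
scene 132 [330. 292.] lo [-14.  82.  70.] hi [ 16. 129.  92.] top rect [  0. 105.] [49. 33.] 85
side 260 [335. 202.] lo [-20.  75.  53.] hi [ 15. 145.  81.] top rect [ -2. 102.] [54. 39.] 89
side 255 [387. 226.] lo [ 27. -64.  52.] hi [ 67. -12.  76.] top rect [ 48. -39.] [54. 29.] 68
side 286 [335. 247.] lo [-111.  -33.   51.] hi [-66.  16.  77.] top rect [-89. -11.] [44. 40.] 15
side 153 [387. 253.] lo [ -26. -127.   51.] hi [  8. -69.  93.] top rect [ -13. -109.] [40. 26.] 78
side 171 [439. 277.] lo [  50. -215.    9.] hi [  83. -188.   40.] top rect [  65. -204.] [32. 22.] 2
```

The block has turned about 22° and drifted left to board (48,-39). I'll back off, square the tool to the board and push again from behind its centre, which keeps it away from the knob.

Call:
drive_tool(
  targets=[
    [[0,-1.2,0],[0,0,0],255],
    [[0,0,0],[-0.2,0,-6.2],255],
    [[0,0,0],[0,0,0],255],
  ],
)

```text
time_s: 6.03
tcp_pos: [0.6326, 0.0401, 0.0645]
tool_rot: [[0.996, 0.092, -0.001], [0.092, -0.996, -0.007], [-0.002, 0.007, -1.0]]
force: [-0.4, 0.2, 0.3]
grip_width: 0.0001
```

```bash
python3 st.py 50 6 64; python3 obj.py | grep 'side'|head -3
```

```text
t 6.0333 board [67.9 10.9] z 64.5 grip 0.00014130532977280552 F [-0.4  0.2  0.3] yaw 5.26 zax [-0.001 -0.007 -1.   ]
tool shift cm [-1.79  0.49  0.06]
side 261 [335. 202.] lo [-20.  75.  53.] hi [ 15. 142.  83.] top rect [ -0. 101.] [56. 40.] 84
side 223 [387. 226.] lo [ 28. -65.  52.] hi [73. -1. 76.] top rect [ 47. -40.] [48. 27.] 66
side 298 [335. 246.] lo [-112.  -34.   51.] hi [-64.  14.  76.] top rect [-88. -10.] [46. 42.] 15
```

Call:
drive_tool(
  targets=[
    [[-1.0,0,0],[0,0,0],255],
    [[-0.7,0,0],[0.4,0,0],255],
    [[0,0,0],[0,0,0],255],
  ],
)

```text
time_s: 6.38
tcp_pos: [0.6153, 0.0414, 0.0644]
tool_rot: [[0.996, 0.086, -0.001], [0.086, -0.996, 0.002], [-0.001, -0.002, -1.0]]
force: [-0.2, -0.5, 0.2]
grip_width: 0.0
```

```bash
python3 st.py 50 -40 64
```

```text
t 6.3833 board [50.8 13.8] z 64.4 grip 4.939972311564344e-05 F [-0.2 -0.5  0.2] yaw 4.91 zax [-0.001  0.002 -1.   ]
tool shift cm [-0.04  5.38  0.03]
```

Call:
drive_tool(
  targets=[
    [[0,1.0,0],[0,0,-0.4],255],
    [[0,1.0,0],[0,0,0],255],
    [[0,1.0,0],[0,0,0],255],
    [[0,1.0,0],[0,0,0],255],
    [[0,0,0],[0,0,0],255],
  ],
)

```text
time_s: 6.8
tcp_pos: [0.62, -0.002, 0.0646]
tool_rot: [[0.996, 0.092, 0.001], [0.092, -0.996, 0.001], [0.001, -0.001, -1.0]]
force: [-0.3, 0.2, 0.3]
grip_width: 0.0003
```

```bash
python3 st.py 50 -215 64; python3 obj.py
```

```text
t 6.8 board [ 51.5 -29.9] z 64.6 grip 0.00025867228664530314 F [-0.3  0.2  0.3] yaw 5.28 zax [ 0.001  0.001 -1.   ]
tool shift cm [-0.14 18.51  0.04]
scene 203 [322. 249.] lo [-114.  -31.   57.] hi [-63.   7.  81.] top rect [-88.  -9.] [49. 41.] 15
scene 74 [236. 250.] lo [  55. -233.    3.] hi [  90. -184.   50.] top rect [  76. -197.] [45. 26.] 17
scene 133 [330. 292.] lo [-14.  82.  71.] hi [ 17. 129.  84.] top rect [  0. 106.] [49. 35.] 84
side 254 [335. 202.] lo [-20.  76.  53.] hi [ 14. 146.  82.] top rect [ -2. 101.] [56. 37.] 84
side 403 [393. 241.] lo [ -25. -126.   54.] hi [ 66. -45.  94.] top rect [ 26. -89.] [117.  46.] 37
side 284 [335. 247.] lo [-111.  -33.   52.] hi [-66.  14.  76.] top rect [-88. -11.] [44. 40.] 12
side 168 [439. 277.] lo [  50. -214.    6.] hi [  84. -188.   39.] top rect [  66. -201.] [27. 34.] 87
```

```bash
python3 - <<'E'
from h import *
d=cam('side'); save('e3.png',cv2.resize(d['frame'][170:330,310:510],None,fx=4,fy=4,interpolation=cv2.INTER_CUBIC)[:600])
E
```

```text
(no output)
```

View pics/e3.png

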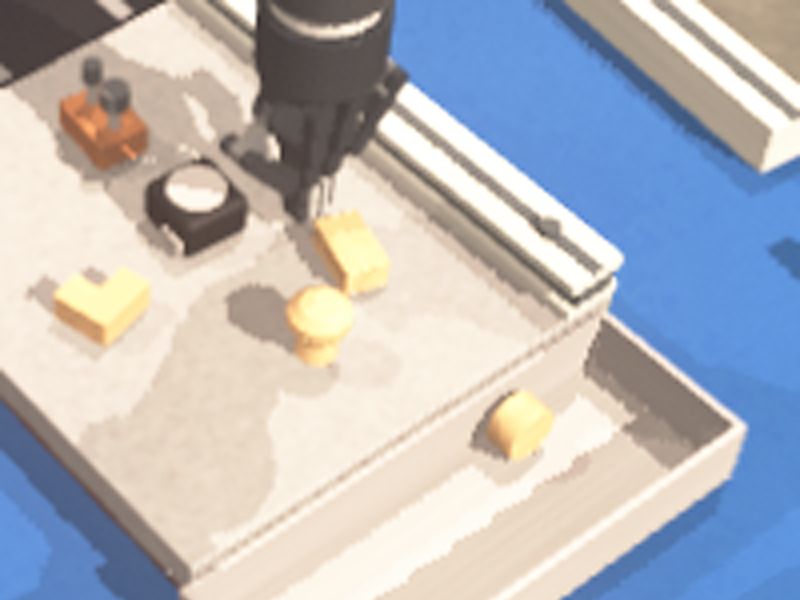

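The crop shows the block at (350,250), still tilted, with the knob untouched at (318,320). I'll measure the block exactly.

```bash
cat > blk.py <<'E'
from h import *
c,a=np.array([566,23.]),np.radians(5.3); A=np.array([[np.cos(a),np.sin(a)],[-np.sin(a),np.cos(a)]])
P=[]
for _ in range(3):
    d=cam('side');W=cloud(d);B=np.dstack([(W[...,:2]*1000-c)@A.T,W[...,2]*1000]);F=d['frame'].astype(int)
    k=(F[...,0]-F[...,2]>60)&(F[...,0]>130)&(B[...,2]<80)&(B[...,2]>68)&(B[...,0]>19)&(B[...,0]<118)&(abs(B[...,1])<180)
    P.append(B[k])
P=np.vstack(P); r=cv2.minAreaRect(P[:,:2].astype(np.float32)); print(len(P),P.mean(0).round(1),r)
u=np.linalg.svd(P[:,:2]-P[:,:2].mean(0),full_matrices=False)[2][0]; print('axis deg',np.degrees(np.arctan2(u[1],u[0]))%180)
E
python3 blk.py
```

```text
429 [ 50.2 -67.9  72.4] ((51.26366424560547, -68.61874389648438), (55.2226676940918, 29.41492462158203), 69.89768981933594)
axis deg 68.13395067686581
```

Call:
drive_tool(
  targets=[
    [[0,1.0,0],[0,0,0],255],
    [[0,1.0,0],[0,0,0],255],
    [[0,1.0,0],[0,0,0],255],
    [[0,1.0,0],[0,0,0],255],
    [[0,0,0],[0,0,0],255],
  ],
)

```text
time_s: 7.52
tcp_pos: [0.6237, -0.0412, 0.0644]
tool_rot: [[0.995, 0.098, -0.0], [0.098, -0.995, 0.002], [0.0, -0.002, -1.0]]
force: [-0.9, -0.1, -0.5]
grip_width: 0.0
```

```bash
python3 st.py 51 -215 64; python3 blk.py
```

```text
t 7.5167 board [ 51.5 -69.2] z 64.4 grip 2.820336324635586e-05 F [-0.9 -0.1 -0.5] yaw 5.65 zax [-0.     0.002 -1.   ]
tool shift cm [-0.14 14.58  0.02]
516 [  59.5 -105.3   72.6] ((60.59650421142578, -106.2508544921875), (31.809219360351562, 51.368717193603516), 2.531766653060913)
axis deg 94.09935738903329
```

The block is now square at board (60,-106) with the pusher behind it. I'll push on over the edge.

Call:
drive_tool(
  targets=[
    [[0,1.0,0],[0,0,0.3],255],
    [[0,1.2,0],[0,0,0],255],
    [[0,1.2,0],[0,0,0],255],
    [[0,1.2,0],[0,0,0],255],
    [[0,1.2,0],[0,0,0],255],
  ],
)

```text
time_s: 8.08
tcp_pos: [0.6291, -0.0984, 0.0642]
tool_rot: [[0.995, 0.099, -0.001], [0.099, -0.995, 0.005], [-0.0, -0.005, -1.0]]
force: [-1.0, -0.3, -0.0]
grip_width: 0.0004
```

```bash
python3 st.py 55 -215 64; python3 blk.py;python3 obj.py | grep side
```

```text
t 8.0833 board [  51.6 -126.7] z 64.2 grip 0.0004224704179134714 F [-1.  -0.3 -0. ] yaw 5.7 zax [-0.001  0.005 -1.   ]
tool shift cm [ 0.28  8.83 -0.02]
525 [  71.2 -158.8   72.9] ((72.91621398925781, -159.2624969482422), (33.79526138305664, 49.11754608154297), 37.74549102783203)
axis deg 139.15029570976333
side 252 [335. 202.] lo [-20.  75.  54.] hi [ 15. 145.  83.] top rect [ -2. 101.] [52. 36.] 87
side 279 [335. 247.] lo [-111.  -33.   52.] hi [-66.  13.  75.] top rect [-88. -12.] [43. 39.] 12
side 168 [388. 252.] lo [ -25. -126.   51.] hi [ 29. -67.  94.] top rect [ -10. -108.] [41. 32.] 65
side 280 [431. 252.] lo [  51. -185.   52.] hi [  95. -137.   76.] top rect [  74. -162.] [32. 45.] 40
side 189 [439. 276.] lo [  51. -215.    7.] hi [  83. -187.   39.] top rect [  67. -202.] [35. 25.] 9
```

Call:
drive_tool(
  targets=[
    [[0,-1.0,0],[0,0,0],255],
    [[0,-0.6,0],[0,0,0.4],255],
    [[1.2,0,0],[0.2,0,0],255],
    [[1.2,0,0],[0,0,0],255],
    [[0,0,0],[0,0,0],255],
  ],
)

```text
time_s: 8.75
tcp_pos: [0.6501, -0.0722, 0.0639]
tool_rot: [[0.995, 0.095, -0.004], [0.095, -0.995, 0.011], [-0.003, -0.012, -1.0]]
force: [1.0, 0.4, -0.0]
grip_width: 0.0001
```

```bash
python3 st.py 76 -205 64; python3 blk.py
```

```text
t 8.75 board [  74.9 -102.6] z 63.9 grip 0.00012402454005690228 F [ 1.   0.4 -0. ] yaw 5.44 zax [-0.004  0.011 -1.   ]
tool shift cm [ 0.08 10.24 -0.13]
459 [  71.9 -160.4   72.6] ((74.26690673828125, -161.28265380859375), (32.066036224365234, 45.692657470703125), 40.733917236328125)
axis deg 144.2406765977181
```

Call:
drive_tool(
  targets=[
    [[0,0.9,0],[-0.6,0.2,0],255],
    [[0,0.9,0],[0,0,0],255],
    [[0,0.9,0],[0,0,0],255],
    [[0,0.9,0],[0,0,0],255],
    [[0,0,0],[0,0,0],255],
  ],
)

```text
time_s: 9.32
tcp_pos: [0.6501, -0.1121, 0.064]
tool_rot: [[0.996, 0.094, -0.002], [0.094, -0.996, -0.001], [-0.002, 0.001, -1.0]]
force: [0.6, -0.4, -0.9]
grip_width: -0.0
```

```bash
python3 st.py 76 -205 64; python3 blk.py
```

```text
t 9.3167 board [  71.2 -142.3] z 64.0 grip -3.7733724104829794e-05 F [ 0.6 -0.4 -0.9] yaw 5.42 zax [-0.002 -0.001 -1.   ]
tool shift cm [ 0.46  6.27 -0.  ]
41 [  64.9 -172.7   73.7] ((67.4182357788086, -173.85487365722656), (21.3779354095459, 16.029869079589844), 52.47090530395508)
axis deg 47.967907737337555
```

```bash
python3 obj.py|grep -v 335; python3 - <<'E'
from h import *
d=cam('side'); save('e4.png',cv2.resize(d['frame'][190:350,330:530],None,fx=3.5,fy=3.5,interpolation=cv2.INTER_CUBIC))
E
```

```text
scene 171 [278. 244.] lo [ -25. -122.   54.] hi [ 12. -90. 100.] top rect [  -5. -106.] [34. 35.] 18
scene 202 [322. 249.] lo [-115.  -33.   54.] hi [-63.   7.  80.] top rect [-86.  -9.] [47. 41.] 18
scene 56 [228. 251.] lo [  75. -253.    5.] hi [ 110. -187.   69.] top rect [ 102. -202.] [25. 16.] 86
scene 133 [330. 292.] lo [-13.  82.  71.] hi [ 17. 128.  92.] top rect [ -0. 106.] [49. 35.] 81
side 165 [388. 252.] lo [ -25. -127.   51.] hi [ 30. -68.  93.] top rect [ -12. -109.] [39. 29.] 62
side 26 [448. 256.] lo [  82. -197.   43.] hi [ 124. -180.   69.] top rect [  97. -193.] [36.  5.] 12
side 331 [445. 269.] lo [  61. -214.    8.] hi [ 113. -187.   70.] top rect [  90. -199.] [52. 28.] 8
```

View pics/e4.png

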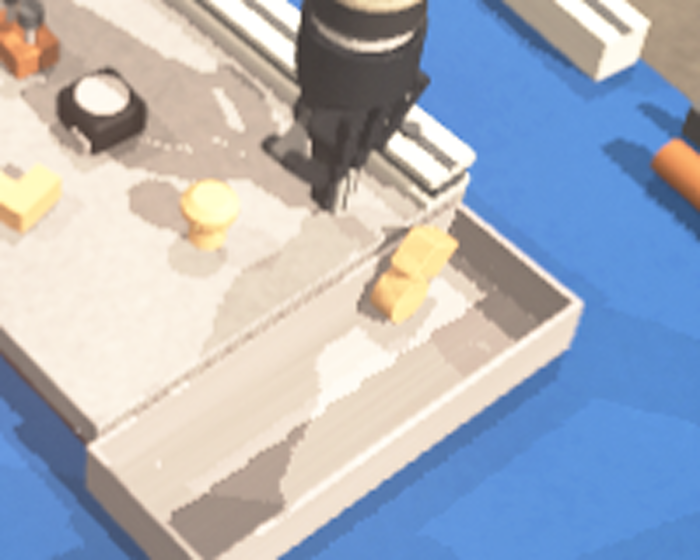

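The block has tipped off the edge but rests on the disc at (415,265), standing above the rim. I'll nudge its top further out over the tray.

Call:
drive_tool(
  targets=[
    [[1.0,0,0],[0,0,0],255],
    [[0.9,0,0],[0,0,0],255],
    [[0,0,0.1],[0,0,0],255],
  ],
)

```text
time_s: 9.87
tcp_pos: [0.6691, -0.106, 0.0631]
tool_rot: [[0.995, 0.099, -0.003], [0.099, -0.995, 0.001], [-0.003, -0.001, -1.0]]
force: [-0.5, -0.1, -0.4]
grip_width: 0.0002
```

```bash
python3 st.py 92 -210 62; python3 obj.py|grep -v 335
```

```text
t 9.8667 board [  90.8 -138. ] z 63.1 grip 0.00018993384857572066 F [-0.5 -0.1 -0.4] yaw 5.65 zax [-0.003  0.001 -1.   ]
tool shift cm [0.08 7.2  0.1 ]
scene 171 [278. 244.] lo [ -23. -122.   55.] hi [ 12. -90. 100.] top rect [  -4. -105.] [33. 37.] 65
scene 202 [322. 249.] lo [-114.  -32.   56.] hi [-64.   7.  82.] top rect [-87.  -9.] [46. 40.] 16
scene 156 [329. 292.] lo [-14.  79.  70.] hi [ 17. 128.  86.] top rect [  1. 104.] [52. 36.] 84
side 150 [387. 253.] lo [ -25. -127.   52.] hi [  5. -70.  93.] top rect [ -12. -109.] [38. 27.] 74
side 398 [450. 267.] lo [  65. -214.    7.] hi [ 131. -186.   51.] top rect [ 106. -200.] [80. 27.] 8
```

The block has settled lower by itself (top about z 50 mm). I'll do the ell now and check the tray afterwards.

Call:
drive_tool(
  targets=[
    [[0,0,-2],[0,0,0.3],255],
    [[0,0,-3],[0,0,0],255],
    [[-1,-1,-2],[0,0,0],255],
    [[-3,-3,0],[0,0,0],255],
    [[-3,-3,0],[0,0,0],255],
  ],
)

```text
time_s: 10.38
tcp_pos: [0.591, -0.0457, 0.1307]
tool_rot: [[0.996, 0.087, -0.011], [0.087, -0.996, 0.001], [-0.011, -0.002, -1.0]]
force: [-0.6, 1.1, 0.5]
grip_width: 0.0001
```

Call:
drive_tool(
  targets=[
    [[-2.5,-3,0],[0,0,0],255],
    [[-2.5,-3,0],[0,0,0],255],
    [[-2,-2,0],[0,0,0],255],
    [[-1,-1,0],[0,0,0],255],
    [[0,0,0],[0,0,0],255],
  ],
)

```text
time_s: 10.8
tcp_pos: [0.4914, 0.0443, 0.133]
tool_rot: [[0.996, 0.091, -0.013], [0.091, -0.996, 0.003], [-0.012, -0.004, -1.0]]
force: [0.5, -0.5, -0.4]
grip_width: 0.0002
```

```bash
python3 st.py -72 40 64; python3 - <<'E'
from h import *
d=cam('side'); save('e5.png',cv2.resize(d['frame'][190:350,330:530],None,fx=3.5,fy=3.5,interpolation=cv2.INTER_CUBIC))
E
```

```text
t 10.8 board [-72.3  28.1] z 133.0 grip 0.00016258117666988724 F [ 0.5 -0.5 -0.4] yaw 5.21 zax [-0.013  0.003 -1.   ]
tool shift cm [ 0.12 -1.17  6.9 ]
```

View pics/e5.png

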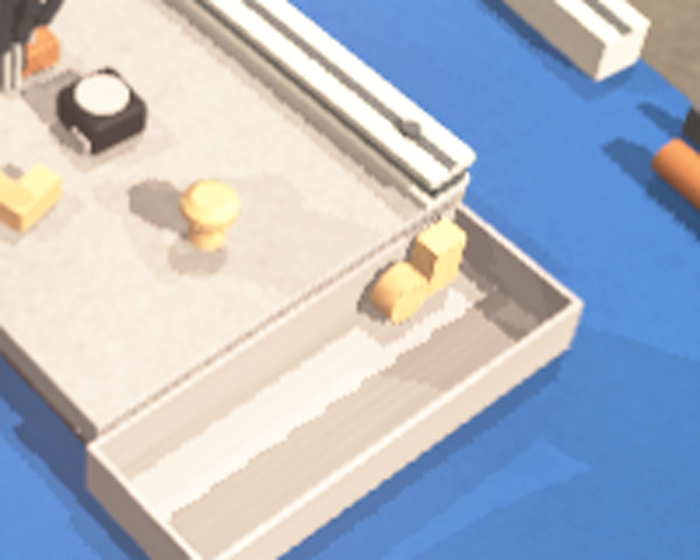

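The disc (400,290) is leaning in the tray and the block (440,255) is standing on its end on the tray floor. On to the ell.

Call:
drive_tool(
  targets=[
    [[0.1,-1.3,0],[-0.2,0.7,0],255],
    [[0,0,2],[0,0,0],255],
    [[0,0,2],[0,0,0],255],
    [[0,0,1.4],[0,0,0],255],
    [[0,0,0],[0,0,0],255],
  ],
)

```text
time_s: 11.27
tcp_pos: [0.4975, 0.0539, 0.08]
tool_rot: [[0.996, 0.088, 0.012], [0.088, -0.996, -0.003], [0.011, 0.004, -1.0]]
force: [-0.4, -0.1, -0.2]
grip_width: -0.0004
```

```bash
python3 st.py -72 35 64; python3 obj.py|grep -E '24[5-9]\.'
```

```text
t 11.2667 board [-65.4  37.1] z 80.0 grip -0.00036863171298340464 F [-0.4 -0.1 -0.2] yaw 5.06 zax [ 0.012 -0.003 -1.   ]
tool shift cm [-0.68  0.21  1.59]
side 324 [335. 246.] lo [-111.  -33.   51.] hi [-62.  20.  76.] top rect [-87. -11.] [45. 42.] 15
```

Call:
drive_tool(
  targets=[
    [[-0.7,0,0.3],[0,-0.6,-0.2],255],
    [[0,0,0.6],[0,0,0],255],
    [[0,0,0.5],[0,0,0],255],
    [[0,0,0],[0,0,0],255],
  ],
)

```text
time_s: 11.7
tcp_pos: [0.4951, 0.0518, 0.0713]
tool_rot: [[0.996, 0.09, 0.01], [0.09, -0.996, -0.005], [0.01, 0.006, -1.0]]
force: [-0.1, 0.0, -0.8]
grip_width: 0.0
```

```bash
python3 st.py -72 35 63
```

```text
t 11.7 board [-67.9  35.2] z 71.3 grip 3.1029816965367986e-05 F [-0.1  0.  -0.8] yaw 5.16 zax [ 0.01  -0.005 -1.   ]
tool shift cm [-0.42  0.02  0.83]
```

Call:
drive_tool(
  targets=[
    [[-0.5,0,0.4],[0.3,-0.6,0],255],
    [[0,0,0.4],[0,0,0],255],
    [[0,0,0.1],[0,0,0],255],
  ],
)

```text
time_s: 11.95
tcp_pos: [0.4907, 0.0512, 0.0626]
tool_rot: [[0.996, 0.09, 0.001], [0.09, -0.996, -0.0], [0.001, 0.0, -1.0]]
force: [-0.3, -0.2, 0.2]
grip_width: -0.0004
```

```bash
python3 st.py -72.5 30 63
```

```text
t 11.95 board [-72.4  35. ] z 62.6 grip -0.0003923991341371019 F [-0.3 -0.2  0.2] yaw 5.16 zax [ 0.001 -0.    -1.   ]
tool shift cm [-0.01  0.5  -0.04]
```

Call:
drive_tool(
  targets=[
    [[0,1.0,0],[0,0,-0.1],255],
    [[0,1.0,0],[0,0,0],255],
    [[0,1.0,0],[0,0,0],255],
    [[0,0.9,0],[0,0,0],255],
    [[0,0,0],[0,0,0],255],
  ],
)

```text
time_s: 12.37
tcp_pos: [0.4944, 0.0082, 0.0622]
tool_rot: [[0.996, 0.093, 0.0], [0.093, -0.996, -0.001], [0.0, 0.001, -1.0]]
force: [-0.2, 0.1, 1.1]
grip_width: -0.0001
```

```bash
python3 st.py -72 -210 63; python3 obj.py
```

```text
t 12.3667 board [-72.6  -8.1] z 62.2 grip -0.0001239626443681624 F [-0.2  0.1  1.1] yaw 5.31 zax [ 0.    -0.001 -1.   ]
tool shift cm [ 0.06 20.19 -0.05]
scene 169 [277. 244.] lo [ -23. -125.   56.] hi [ 12. -89.  99.] top rect [  -4. -106.] [35. 34.] 29
scene 44 [327. 248.] lo [-121.  -19.   52.] hi [-88.  -0.  82.] top rect [-99.  -5.] [25. 11.] 43
scene 82 [230. 252.] lo [  71. -241.    3.] hi [ 137. -178.   85.] top rect [ 106. -194.] [73. 32.] 5
scene 174 [329. 292.] lo [-15.  81.  68.] hi [ 19. 128.  90.] top rect [  1. 104.] [50. 37.] 84
side 331 [338. 249.] lo [-110.  -43.   51.] hi [-69.  12.  76.] top rect [-88. -24.] [41. 44.] 83
side 211 [388. 251.] lo [ -25. -126.   51.] hi [ 16. -71.  95.] top rect [ -11. -109.] [35. 30.] 53
side 344 [448. 270.] lo [  64. -214.    4.] hi [ 130. -187.   48.] top rect [  98. -199.] [68. 27.] 6
```

The ell is squared up and held in its notch. I'll keep pushing.

Call:
drive_tool(
  targets=[
    [[0,1.1,0],[0,0,0],255],
    [[0,1.1,0],[0,0,0],255],
    [[0,1.1,0],[0,0,0],255],
    [[0,1.1,0],[0,0,0],255],
    [[0,1.1,0],[0,0,0],255],
  ],
)

```text
time_s: 12.88
tcp_pos: [0.4998, -0.0481, 0.0625]
tool_rot: [[0.995, 0.097, 0.001], [0.097, -0.995, 0.001], [0.001, -0.001, -1.0]]
force: [0.2, 0.1, -0.1]
grip_width: -0.0
```

```bash
python3 st.py -72 -210 63; python3 obj.py|grep side
```

```text
t 12.8833 board [-72.5 -64.7] z 62.5 grip -2.531978835953522e-05 F [ 0.2  0.1 -0.1] yaw 5.58 zax [ 0.001  0.001 -1.   ]
tool shift cm [-0.02 14.53 -0.06]
side 187 [332. 202.] lo [-20.  77.  54.] hi [  3. 146.  82.] top rect [ -9. 102.] [52. 23.] 85
side 207 [388. 251.] lo [ -25. -126.   53.] hi [  7. -74.  95.] top rect [ -10. -108.] [37. 30.] 57
side 319 [348. 264.] lo [-120.  -99.   51.] hi [-81. -38.  77.] top rect [-95. -73.] [41. 42.] 46
side 343 [448. 270.] lo [  64. -214.    4.] hi [ 130. -187.   48.] top rect [  96. -200.] [68. 27.] 7
```

```bash
python3 - <<'E'
from h import *
d=cam('side'); save('e6.png',cv2.resize(d['frame'][190:350,270:470],None,fx=3.5,fy=3.5,interpolation=cv2.INTER_CUBIC))
E
```

```text
(no output)
```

View pics/e6.png

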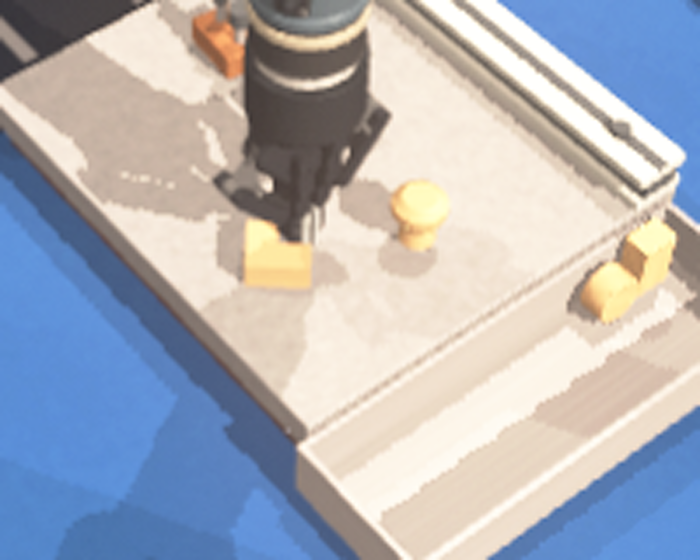

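The ell at (278,258) has turned clockwise about the finger corner. I'll back off and push its outer long side from directly behind the centre.

Call:
drive_tool(
  targets=[
    [[0.5,-0.6,0],[0,0,0.2],255],
    [[0.2,-1.5,0],[0,0,0],255],
    [[0,-1.5,0],[0,0,0],255],
    [[0,-1.0,0],[0,0,0],255],
    [[0,0,0],[0,0,0],255],
  ],
)

```text
time_s: 13.45
tcp_pos: [0.5034, 0.002, 0.0623]
tool_rot: [[0.996, 0.089, 0.001], [0.089, -0.996, 0.003], [0.001, -0.003, -1.0]]
force: [0.1, -0.1, 0.1]
grip_width: 0.0
```

```bash
python3 st.py -101 -15 63; cat > ell.py <<'E'
from h import *
from scipy.optimize import minimize
c,a=np.array([566,23.]),np.radians(5.3); A=np.array([[np.cos(a),np.sin(a)],[-np.sin(a),np.cos(a)]])
poly=np.array([[-21,-19],[21,-19],[21,1],[-1,1],[-1,19],[-21,19]],np.float32)
P=[]
for n in ('side','scene'):
    d=cam(n);W=cloud(d);B=np.dstack([(W[...,:2]*1000-c)@A.T,W[...,2]*1000]);F=d['frame'].astype(int)
    k=(F[...,0]-F[...,2]>60)&(F[...,0]>130)&(B[...,2]<81)&(B[...,2]>70)&(B[...,0]<-35)&(B[...,0]>-158)&(abs(B[...,1])<179)
    print(n,k.sum(),B[k].mean(0).round(1)); P.append(B[k][:,:2])
P=P[0]; best=None
g=np.stack(np.meshgrid(np.arange(-20,21,2.5),np.arange(-18,19,2.5)),-1).reshape(-1,2); g=g[[cv2.pointPolygonTest(poly,(float(x),float(y)),False)>0 for x,y in g]]
def cost(q):
    R=np.array([[np.cos(q[2]),-np.sin(q[2])],[np.sin(q[2]),np.cos(q[2])]]); L=(P-q[:2])@R
    out=np.mean([max(0,-cv2.pointPolygonTest(poly,(float(x),float(y)),True))**2 for x,y in L])
    D=np.linalg.norm((g@R.T+q[:2])[:,None]-P[None],axis=2).min(1); return out+np.mean(D**2)
for th in np.radians(np.arange(-180,180,45)):
    r=minimize(cost,[*P.mean(0),th],method='Nelder-Mead',options=dict(maxiter=80))
    if best is None or r.fun<best.fun: best=r
q=best.x; R=np.array([[np.cos(q[2]),-np.sin(q[2])],[np.sin(q[2]),np.cos(q[2])]])
print(best.fun,'com',R@[-3.3,-3.3]+q[:2],'ang',np.degrees(q[2])); print((poly@R.T+q[:2]).round(0).tolist())
E
python3 ell.py
```

```text
t 13.45 board [-64.3 -15.1] z 62.3 grip 2.038897928977018e-05 F [ 0.1 -0.1  0.1] yaw 5.13 zax [ 0.001  0.003 -1.   ]
tool shift cm [-3.67 -0.   -0.07]
side 187 [-99.2 -72.7  73.1]
scene 3 [-87.2 -93.4  75.2]
1.6686980679919758 com [-100.20368206  -72.28218488] ang -38.143521670960574
[[-124.0, -74.0], [-91.0, -100.0], [-78.0, -84.0], [-96.0, -70.0], [-85.0, -56.0], [-100.0, -44.0]]
```

Call:
drive_tool(
  targets=[
    [[-1.2,0,0],[-0.1,0,0],255],
    [[-1.4,0,0],[0,0,0],255],
    [[-1.2,0,0],[0,0,0],255],
    [[-0.3,0,0],[0,0,0],255],
    [[0,0,0],[0,0,0],255],
  ],
)

```text
time_s: 13.97
tcp_pos: [0.4627, -0.0047, 0.0624]
tool_rot: [[0.996, 0.088, 0.003], [0.088, -0.996, -0.002], [0.002, 0.002, -1.0]]
force: [0.4, -0.5, 0.5]
grip_width: -0.0004
```

```bash
python3 st.py -105 -35 63
```

```text
t 13.9667 board [-105.5  -18. ] z 62.4 grip -0.0003705851094286815 F [ 0.4 -0.5  0.5] yaw 5.07 zax [ 0.003 -0.002 -1.   ]
tool shift cm [ 0.05  1.7  -0.06]
```

Call:
drive_tool(
  targets=[
    [[0,1.2,0],[0,0,-0.2],255],
    [[0.3,0.7,0],[0,0,0],255],
    [[0.4,0.8,0],[0,0,0],255],
    [[0.4,0.8,0],[0,0,0],255],
    [[0,0,0],[0,0,0],255],
  ],
)

```text
time_s: 14.38
tcp_pos: [0.4806, -0.0413, 0.0631]
tool_rot: [[0.996, 0.091, 0.007], [0.091, -0.996, -0.002], [0.006, 0.003, -1.0]]
force: [0.8, -1.0, 0.0]
grip_width: -0.0002
```

```bash
python3 st.py -105 -35 63; python3 ell.py
```

```text
t 14.3833 board [-91.  -56.1] z 63.1 grip -0.00017836381485775808 F [ 0.8 -1.   0. ] yaw 5.24 zax [ 0.007 -0.002 -1.   ]
tool shift cm [-1.41 -2.11 -0.01]
side 206 [-95.4 -94.1  73.1]
scene 8 [-97.4 -95.3  75.2]
1.664851468642745 com [-95.77741558 -93.99778691] ang -65.68751944491012
[[-117.0, -84.0], [-100.0, -123.0], [-82.0, -114.0], [-91.0, -94.0], [-75.0, -87.0], [-83.0, -69.0]]
```

Call:
drive_tool(
  targets=[
    [[0,0.8,0],[0.1,-0.4,0],255],
    [[0,0.9,0],[0,0,0],255],
    [[0,0.9,0],[0,0,0],255],
    [[0,0.4,0],[0,0,0],255],
    [[0,0,0],[0,0,0],255],
  ],
)

```text
time_s: 14.9
tcp_pos: [0.4825, -0.0722, 0.0626]
tool_rot: [[0.996, 0.093, -0.004], [0.093, -0.996, 0.001], [-0.004, -0.001, -1.0]]
force: [-0.1, -0.1, -0.2]
grip_width: 0.0003
```

```bash
python3 st.py -97 -205 63; python3 ell.py
```

```text
t 14.9 board [-91.9 -87.1] z 62.6 grip 0.00033682091436411507 F [-0.1 -0.1 -0.2] yaw 5.36 zax [-0.004  0.001 -1.   ]
tool shift cm [-0.52 11.79 -0.05]
side 215 [-102.5 -119.3   72.9]
scene 9 [ -95.  -123.9   76.2]
1.4910786961774802 com [-102.4299018  -119.55552102] ang -90.56278410213014
[[-118.0, -102.0], [-118.0, -144.0], [-98.0, -144.0], [-98.0, -122.0], [-80.0, -122.0], [-80.0, -102.0]]
```

The ell is flush against the fingers now. I'll back off slightly, centre on its centre of mass and push it off.

Call:
drive_tool(
  targets=[
    [[0,-0.8,0],[0,0.2,0],255],
    [[-0.9,0,0],[0,0,0],255],
    [[0,0,0],[0,0,0],255],
  ],
)

```text
time_s: 15.25
tcp_pos: [0.4714, -0.0633, 0.0624]
tool_rot: [[0.996, 0.094, -0.001], [0.094, -0.996, 0.002], [-0.001, -0.002, -1.0]]
force: [0.2, 0.4, -0.7]
grip_width: 0.0
```

```bash
python3 st.py -102 -205 63
```

```text
t 15.25 board [-102.1  -77.2] z 62.4 grip 2.984942188216173e-05 F [ 0.2  0.4 -0.7] yaw 5.4 zax [-0.001  0.002 -1.   ]
tool shift cm [-1.000e-02  1.278e+01 -9.000e-02]
```

Call:
drive_tool(
  targets=[
    [[0,1.0,0],[0,0,0.1],255],
    [[0,1.0,0],[0,0,0],255],
    [[0,1.1,0],[0,0,0],255],
    [[0,1.1,0],[0,0,0],255],
    [[0,1.1,0],[0,0,0],255],
  ],
)

```text
time_s: 15.67
tcp_pos: [0.4759, -0.1183, 0.0623]
tool_rot: [[0.995, 0.097, -0.001], [0.097, -0.995, 0.002], [-0.0, -0.002, -1.0]]
force: [-0.6, 0.2, -0.1]
grip_width: 0.0001
```

```bash
python3 st.py -102 -205 63; python3 obj.py|grep side
```

```text
t 15.6667 board [-102.8 -132.3] z 62.3 grip 6.887187583915955e-05 F [-0.6  0.2 -0.1] yaw 5.58 zax [-0.001  0.002 -1.   ]
tool shift cm [ 0.04  7.27 -0.08]
side 260 [335. 202.] lo [-20.  75.  54.] hi [ 15. 127.  85.] top rect [ -1. 100.] [50. 38.] 86
side 67 [391. 257.] lo [ -21. -127.   53.] hi [  -2. -110.   89.] top rect [ -13. -124.] [ 8. 19.] 63
side 341 [448. 270.] lo [  64. -214.    5.] hi [ 130. -187.   47.] top rect [  98. -200.] [69. 28.] 6
side 345 [374. 291.] lo [-118. -192.   54.] hi [ -80. -143.   77.] top rect [-100. -170.] [47. 40.] 84
```

Call:
drive_tool(
  targets=[
    [[0,1.2,0],[0,0,0.2],255],
    [[0,1.2,0],[0,0,0],255],
    [[0,1.2,0],[0,0,0],255],
    [[0,1.2,0],[0,0,0],255],
    [[0,1.2,0],[0,0,0],255],
  ],
)

```text
time_s: 16.18
tcp_pos: [0.4816, -0.182, 0.062]
tool_rot: [[0.996, 0.091, -0.001], [0.091, -0.996, 0.004], [-0.001, -0.004, -1.0]]
force: [-1.0, -0.4, -0.6]
grip_width: 0.0001
```

Call:
drive_tool(
  targets=[
    [[0,1.0,0],[0,0,0.2],255],
    [[0,0.6,0],[0,0,0],255],
    [[0,0,0],[0,0,0],255],
    [[0,0,-3],[0,0,0],255],
    [[0,0,-3],[0,0,0],255],
  ],
)

```text
time_s: 16.6
tcp_pos: [0.478, -0.2006, 0.1146]
tool_rot: [[0.996, 0.083, -0.016], [0.083, -0.996, 0.012], [-0.014, -0.014, -1.0]]
force: [1.3, -0.8, 0.7]
grip_width: 0.0001
```

Call:
drive_tool(
  targets=[
    [[0,0,-3],[0,0,0],255],
    [[0,-3,-2],[0,0,0],255],
    [[0,-3.5,0],[0,0,0],255],
    [[0,-3.5,0],[0,0,0],255],
    [[0,0,0],[0,0,0],255],
  ],
)

```text
time_s: 17.02
tcp_pos: [0.4736, -0.1004, 0.1757]
tool_rot: [[0.997, 0.078, -0.005], [0.078, -0.997, 0.011], [-0.004, -0.011, -1.0]]
force: [-0.3, -0.8, 0.1]
grip_width: 0.0001
```

```bash
python3 st.py 95 -235 100; python3 obj.py; python3 - <<'E'
from h import *
d=cam('side'); save('e7.png',cv2.resize(d['frame'][190:370,310:510],None,fx=3.3,fy=3.3,interpolation=cv2.INTER_CUBIC))
E
```

```text
t 17.0167 board [-103.4 -114.3] z 175.7 grip 5.309038449107492e-05 F [-0.3 -0.8  0.1] yaw 4.48 zax [-0.005  0.011 -1.   ]
tool shift cm [20.04 11.87  7.37]
scene 169 [268. 219.] lo [-107. -257.    1.] hi [ -54. -220.   30.] top rect [ -79. -235.] [46. 41.] 44
scene 171 [278. 244.] lo [ -23. -121.   53.] hi [ 12. -90. 100.] top rect [  -5. -106.] [36. 33.] 3
scene 82 [230. 252.] lo [  69. -240.    4.] hi [ 138. -177.   88.] top rect [ 106. -195.] [75. 32.] 7
scene 174 [329. 292.] lo [-13.  81.  69.] hi [ 19. 128. 102.] top rect [  2. 104.] [50. 36.] 84
side 240 [334. 202.] lo [-20.  76.  53.] hi [ 13. 132.  91.] top rect [ -2. 100.] [53. 34.] 83
side 154 [387. 253.] lo [ -25. -127.   51.] hi [  5. -71.  94.] top rect [ -10. -109.] [33. 32.] 50
side 344 [448. 270.] lo [  63. -214.    5.] hi [ 130. -187.   48.] top rect [  97. -200.] [67. 29.] 10
side 172 [398. 324.] lo [-108. -261.    0.] hi [ -70. -212.   25.] top rect [ -91. -239.] [38. 39.] 78
```

View pics/e7.png

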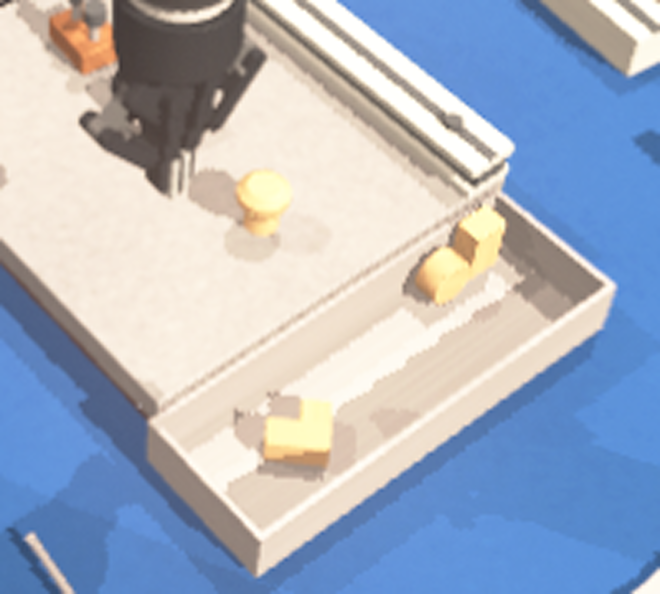

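All three offcuts are in the tray: ell (300,435), disc (443,275), block (480,238). I'll check that the tape, bits and knob haven't moved, then hand in.

```bash
python3 - <<'E'
from h import *
o=np.load('s0.npz')['W']; d=cam('scene'); W=cloud(d)
for n,(u,v) in dict(tape=(305,271),bits=(329,290),knob=(277,243)).items():
    f=lambda M:(lambda Q:Q[Q[:,2]>.07].mean(0).round(4))(M[v-14:v+15,u-14:u+15].reshape(-1,3))
    print(n,f(o),f(W))
print(robot.read_state()['time_s'],robot.hand_in())
E
```

```text
tape [0.5688 0.039  0.0839] [0.5691 0.0391 0.0838]
bits [0.5601 0.1286 0.0853] [0.5601 0.128  0.0856]
knob [ 0.5729 -0.0802  0.0918] [ 0.5731 -0.08    0.0924]
the job is handed in; nothing more can be done
17.2167 None
```

All three offcuts are in the steel tray. I swept them over the board's right end edge with closed fingers, in the order disc, block, L-piece, and handed the job in at 17.2 s.

- **Tray:** The last picture shows the L-piece lying flat on the tray floor and the disc leaning against the tray wall beside the block. The block is standing on its end, so its top is at about 50 mm, roughly level with or a few mm above the 47 mm rim. I left it that way because it was stable.
- **Corrections:** The block and the L-piece both turned while being pushed, so I backed off and re-centred the fingers behind them. The block first came to rest on the disc, then dropped to the tray floor by itself.
- **Other items:** The tape measure, bit holder and knob measured within about 1 mm of where they started. I did not re-measure the mallet, screwdriver, wrench or square, but the arm never worked near them.
- **Forces:** The force readings I saw at the end of each move stayed under about 2 N. The arm ended clear of everything.

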